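# Switch on the glasswasher at its control box

## Robot

A 7-joint arm with a two-finger parallel gripper is mounted at the origin on a cart in front of the work surface, level with it; the furniture and walls round the work are solid. World frame = base frame: x ahead of the robot, y to its left, z up, the work surface at z = 0. Lengths are in m, angles in rad, forces in N, time in s.
With the tool pointing down it reaches from about 0.425 to 0.875 m from the base axis. Payload 4.7 kg.
Tool frame: the origin (TCP) lies midway between the tips of the shut fingers; the grasp point (between the pads) lies 19 mm behind it; z points along the fingers, y is the line along which they close (so a half turn about z gives the same grasp; the last joint's range is limited). The gripper opens to 87 mm and grips with 3 to 60 N. Pads are 19 mm wide; open, the fingers measure 117 mm over their backs; the gripper's body (75 mm by 190 mm) begins 51 mm behind the grasp point.
Start: joints at [-1.161, 0.321, -0.07, 1.45, 0.023, 1.371, -0.057], TCP at [0.251, 0.6, 0.19] pointing down, gripper open.
Joint ranges: [-2.86, 2.86], [-0.3, 2.09], [-1.38, 1.24], [0.06, 2.45], [-1.56, 4.7], [0.09, 2.05], [-2.69, 2.69]. Speed limits (rad/s): [2.57, 2.57, 3.14, 3.14, 3.14, 3.14, 3.14].

## Interface

Orientations are given as a rotation vector (axis times angle).
In Python, from bench import ctrl gives the robot as it stands. The module is installed in compiled form; this text tells all that it offers.
- The arm moves only by the shell command python3 -m handwheel 'ROWS' [FORCE]. ROWS is JSON, a list of rows, each a list of 7 numbers: the finger opening in m, from 0 to 0.087, then the shift along the tool's x, y, z in m, then the turn, a rotation vector about the tool's x, y, z in degrees. A call has 1 to 12 rows; each row shifts and turns the commanded pose from where the row before left it, along the tool's axes as they then stand; what a row does not reach is not made up. A row lasts 1/8 s, in which the tool goes at most 62.5 mm and 10.7 degrees, less where a joint would pass 70% of its speed; a pose out of reach is approached as far as the arm can. A call is refused whole if a number of a shift passes 0.0625 or a number of a turn 10.7, either way. A call with a gripper value outside its range is refused whole. The fingers move at their own pace and stop on an object; FORCE is the grip in N (left out, the last holds). Time passes only in rows, so rows that do not move let the fingers close. It gives the time, the measured TCP pose, the force, the opening and the grip force at its end, in the units of the state.
- ctrl.get_state(): the state, without advancing time (a new reading comes with each control period).
- ctrl.get_image(name): name is "scene" or "side" or "wrist"; returns (picture, depth): 480x640x3 uint8, blue, green, red; 480x640 float32, m along the optical axis (not along the pixel's ray), 0 where there is no reading.
- ctrl.camera_info(name): a dict with "intrinsics" (3x3 intrinsics, pixels), "R" (3x3) and "t" (3): a world point X has camera coordinates R X + t. Camera axes: x right, y down, z forward; pixel columns grow to the right and rows downward; lengths in m; the calibration is good to about 2 mm. The wrist camera is an equidistant fisheye: a pixel r from the principal point sees the ray r / f radians off the axis. A picture is of the moment at which its call begins: read the wrist's pose just before it. camera_info takes no time and is no camera call; for the wrist camera it gives the pose at the moment of the call.
- ctrl.close_job(): hands the job in; it is judged then, once.
The state is a dict: "time": time; "joint_positions": joint angles; "qd": joint speeds; "joint_torque": joint torques, N m; "position": TCP position; "tool_rot": TCP orientation; "ft_force": force on the tool from outside, world axes, zero at the start; "torque": the same for the moment, N m; "grip_width": opening from 0.0 (shut) to 1.0 (fully open); "grip_force": force on a finger pad.
Only numpy, scipy, OpenCV 4.12 (cv2) and the standard library are available. Lean on these libraries where they do the work, as an engineer would, in place of code of your own. Each camera call takes 0.05 s, during which the arm holds its last target. There are 200 camera calls.

## Task

Switch the glasswasher on at its control box: with the fingertips, gently press the blue key, then the yellow key, then the green key, each right down so that it stays in, and then take the hand away. Leave the red key alone, and do not move the glass, the jar and the cups that stand around the box; nothing has to be picked up.

Things in the scene. Friction and masses are not known exactly. Their poses are not given: they have to be found in the camera images.
- control_box: low aluminium box with a white top plate, fixed to the glasswasher's top; 90 (its x) by 290 (its y) mm, top plate 30 mm above the surface; origin at the centre of its underside. A row of four round push keys stands along its y axis, at y = +105, +35, -35 and -105 mm (70 mm apart); which colour is at which place varies
- blue_key: the blue key with its steel bezel (bezel 50 mm across, 4 mm high, on the box's top plate); origin at the centre of the bezel's underside, 30 mm above the surface
- blue_top (a point): centre of the flat top of the blue round cap (38 mm across, its slightly narrower top 35 mm); 58 mm above the surface while up, 46 mm when fully down; it moves with the cap
- blue_cap (a joint): how far the blue cap is pushed down, m: 0 = up, 0.012 = fully down (its top then still 12 mm proud of its bezel). It resists with about 2.5 N, has no return spring and stays where it is left. The cap's top is soft: it gives about 1 mm per 1.3 N, at most 9 mm, and springs back, which cushions the stop
- yellow_key: the yellow key with its steel bezel (bezel 50 mm across, 4 mm high, on the box's top plate); origin at the centre of the bezel's underside, 30 mm above the surface
- yellow_top (a point): centre of the flat top of the yellow round cap (38 mm across, its slightly narrower top 35 mm); 58 mm above the surface while up, 46 mm when fully down; it moves with the cap
- yellow_cap (a joint): how far the yellow cap is pushed down, m: 0 = up, 0.012 = fully down (its top then still 12 mm proud of its bezel). It resists with about 2.5 N, has no return spring and stays where it is left. The cap's top is soft: it gives about 1 mm per 1.3 N, at most 9 mm, and springs back, which cushions the stop
- green_key: the green key with its steel bezel (bezel 50 mm across, 4 mm high, on the box's top plate); origin at the centre of the bezel's underside, 30 mm above the surface
- green_top (a point): centre of the flat top of the green round cap (38 mm across, its slightly narrower top 35 mm); 58 mm above the surface while up, 46 mm when fully down; it moves with the cap
- green_cap (a joint): how far the green cap is pushed down, m: 0 = up, 0.012 = fully down (its top then still 12 mm proud of its bezel). It resists with about 2.5 N, has no return spring and stays where it is left. The cap's top is soft: it gives about 1 mm per 1.3 N, at most 9 mm, and springs back, which cushions the stop
- red_key: the red key with its steel bezel (bezel 50 mm across, 4 mm high, on the box's top plate); origin at the centre of the bezel's underside, 30 mm above the surface
- red_top (a point): centre of the flat top of the red round cap (38 mm across, its slightly narrower top 35 mm); 58 mm above the surface while up, 46 mm when fully down; it moves with the cap
- red_cap (a joint): how far the red cap is pushed down, m: 0 = up, 0.012 = fully down (its top then still 12 mm proud of its bezel). It resists with about 2.5 N, has no return spring and stays where it is left. The cap's top is soft: it gives about 1 mm per 1.3 N, at most 9 mm, and springs back, which cushions the stop
- glass: clear drinking glass standing behind the box, 80 mm across, 88 mm high; origin at the centre of its underside; loose
- jar: white jar with a blue lid, standing behind the box, 72 mm across, 86 mm high; origin at the centre of its underside; loose
- espresso_cup: small white cup standing upright at the left of the box, 63 by 92 mm with its handle, 51 mm high; origin on its underside, the bowl centred 14 mm towards its +y, the handle towards its -y; loose
- white_cup: larger white cup standing upside down at the right of the box, 88 by 113 mm with its handle, 60 mm high; origin on the surface, the bowl centred 11 mm towards its +y, the handle towards its -y; loose

How it is judged:
By the outcome, as a careful person would: the job done as asked, in the order asked, and still so for the second after the job is handed in, with the robot touching nothing.
It also fails if it takes over 46 s, if anything falls off the work surface, if the arm or the gripper's body presses on something with over 40 N, if the wrist force passes 120 N, or if a joint passes its speed limit or range.

## Working session

There is one attempt and no reset: what is moved stays moved. The work goes in short steps, Python scripts to look and compute and a shell command to move; the robot and the scene stay as the last step left them, time stands still between calls to the robot, and variables do not carry over. Pictures are saved under pics/ and viewed, at most 10 in all, crops included, and the job is handed in when it is done.

```bash
mkdir -p pics; python3 - <<'E'
from bench import ctrl
import cv2,numpy as np
s=ctrl.get_state();print(s['time'],s['position'],s['tool_rot'],s['grip_width'],s['ft_force'])
for n in("scene","side"):
    im,d=ctrl.get_image(n);cv2.imwrite(f'pics/{n}0.png',im);np.savez(f'{n}0.npz',im=im,d=d)
    c=ctrl.camera_info(n);print(n,c)
E
```

```text
0.0 [0.25044787 0.59914687 0.18867557] [-6.17590770e-01 -3.08003855e+00  2.93245309e-03] 1.0025325186872782 [ 0.19061618  0.51073794 -0.36409344]
scene {'intrinsics': array([[496.83233378,   0.        , 326.78517573],
       [  0.        , 496.83233378, 233.95076353],
       [  0.        ,   0.        ,   1.        ]]), 'R': array([[ 0.80718592, -0.59014013, -0.01362078],
       [-0.46135385, -0.61630327, -0.63821854],
       [ 0.36824384,  0.52144502, -0.76973474]]), 't': array([-0.46485074,  0.29556881,  1.06251829])}
side {'intrinsics': array([[583.74595073,   0.        , 319.12354589],
       [  0.        , 583.74595073, 242.31750506],
       [  0.        ,   0.        ,   1.        ]]), 'R': array([[-0.99700298,  0.07693553,  0.00812331],
       [ 0.03329368,  0.52147525, -0.85261662],
       [-0.06983261, -0.84979085, -0.52247384]]), 't': array([0.55624337, 0.04738243, 1.35936371])}
```

View pics/scene0.png

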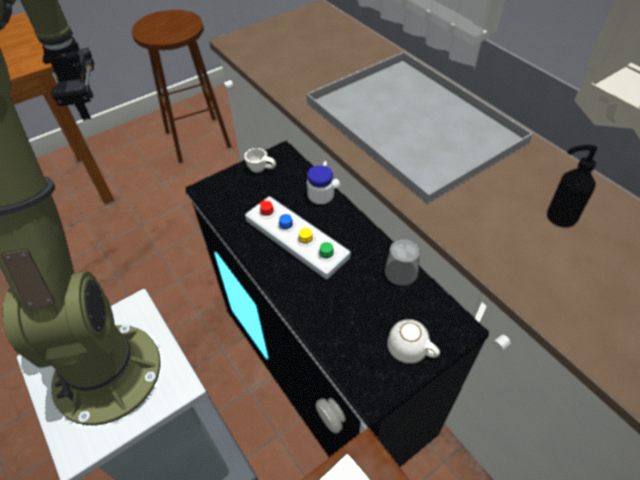

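View pics/side0.png

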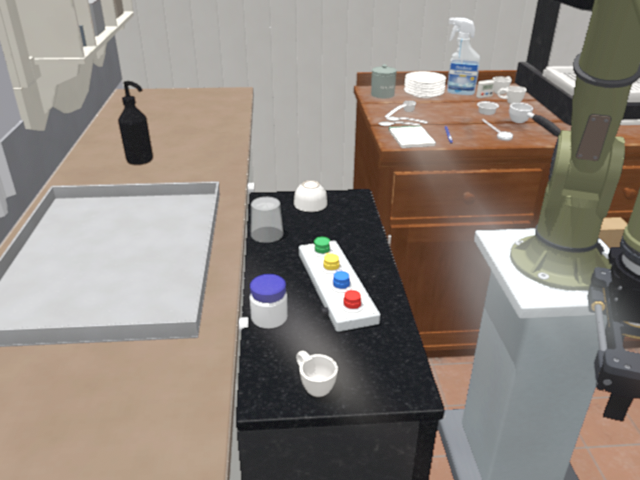

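The keys run red, blue, yellow, green from left (+y) to right. In the scene view they are at about (266,208), (286,222), (305,236) and (326,250). In the side view they are at about (352,300), (341,280), (331,262) and (322,245).

```bash
cat > h.py <<'E'
import cv2,numpy as np
from bench import ctrl
H={'red':[(0,6),(174,180)],'blue':[(100,118)],'yellow':[(22,33)],'green':[(55,85)]}
def blob(im,col,near):
    hsv=cv2.cvtColor(im,cv2.COLOR_BGR2HSV);m=0
    for a,b in H[col]: m=m|cv2.inRange(hsv,(a,130,60),(b,255,255))
    n,l,st,ce=cv2.connectedComponentsWithStats(m)
    k=min(range(1,n),key=lambda i:np.hypot(*(ce[i]-near))+(100 if st[i,4]<20 else 0));return ce[k],st[k]
def ray(c,p,z):
    K,R,t=c['intrinsics'],c['R'],c['t'];o=-R.T@t
    d=R.T@np.linalg.solve(K,[p[0],p[1],1]);return o+d*(z-o[2])/d[2]
E
python3 - <<'E'
from h import *
N={'scene':dict(red=(266,208),blue=(286,222),yellow=(305,236),green=(326,250)),
'side':dict(red=(352,300),blue=(341,280),yellow=(331,262),green=(322,245))}
P={}
for n in N:
    im=np.load(n+'0.npz')['im'];c=ctrl.camera_info(n)
    for k in N[n]:
        p,st=blob(im,k,N[n][k]);q=ray(c,p,.052);P[n,k]=q;print(n,k,p.round(1),st,q.round(4))
A=np.array([(P['scene',k]+P['side',k])[:2]/2 for k in H])
u,s,vt=np.linalg.svd(A-A.mean(0));d=vt[0]*np.sign(vt[0,1]);m=A.mean(0)
print('centre',m,'dir',d,'yaw',np.degrees(np.arctan2(-d[0],d[1])))
for k,y in zip(H,(.105,.035,-.035,-.105)):print(k,(m+y*d).round(4))
from scipy.spatial.transform import Rotation as R
s=ctrl.get_state();print(R.from_rotvec(s['tool_rot']).as_matrix().round(3))
E
```

```text
scene red [265.8 207. ] [259 200  14  15 157] [0.5007 0.1646 0.052 ]
scene blue [285.3 221.1] [280 214  12  15 146] [0.5146 0.0933 0.052 ]
scene yellow [305.1 235. ] [299 228  13  15 161] [0.529  0.0256 0.052 ]
scene green [326.1 249.5] [320 243  13  14 153] [ 0.5437 -0.0425  0.052 ]
side red [351.9 299.2] [344 291  17  17 246] [0.5073 0.1761 0.052 ]
side blue [340.9 279.6] [334 272  15  16 216] [0.5216 0.1085 0.052 ]
side yellow [330.9 264.2] [324 258  15  12 124] [0.5369 0.0498 0.052 ]
side green [321.5 243.7] [314 236  16  17 206] [ 0.5503 -0.0349  0.052 ]
centre [0.5255183  0.06755743] dir [-0.2037236   0.97902844] yaw 11.754790180866717
red [0.5041 0.1704]
blue [0.5184 0.1018]
yellow [0.5326 0.0333]
green [ 0.5469 -0.0352]
[[-0.923  0.386 -0.001]
 [ 0.386  0.923 -0.002]
 [-0.    -0.002 -1.   ]]
```

```bash
python3 -m handwheel '[[0,-0.036,-0.029,0,0,0,0],[0,-0.036,-0.029,0,0,0,0],[0,-0.036,-0.029,0,0,0,0],[0,-0.036,-0.029,0,0,0,0],[0,-0.036,-0.029,0,0,0,0],[0,-0.036,-0.029,0,0,0,0],[0,-0.036,-0.029,0,0,0,0],[0,-0.036,-0.029,0,0,0,0],[0,-0.036,-0.029,0,0,0,0],[0,-0.036,-0.029,0,0,0,0],[0,-0.036,-0.029,0,0,0,0],[0,-0.036,-0.029,0,0,0,0]]' 10; python3 -m handwheel '[[0,0,0,0,0,0,0],[0,0,0,0,0,0,0]]'
python3 - <<'E'
from h import *
s=ctrl.get_state();c=ctrl.camera_info('wrist')
im,d=ctrl.get_image('wrist');cv2.imwrite('pics/w1.png',im);np.savez('w1.npz',im=im,d=d,**c)
print(s['position'],c)
E
```

```text
time: 1.6
position: [0.5153, 0.1107, 0.1895]
tool_rot: [-0.617, -3.08, -0.0]
ft_force: [0.1, -0.3, 0.2]
grip_width: 0.001
grip_force: 0.0
time: 1.85
position: [0.5145, 0.1127, 0.1894]
tool_rot: [-0.617, -3.079, -0.0]
ft_force: [0.0, 0.4, 0.3]
grip_width: 0.001
grip_force: 0.0
[0.51454496 0.11270745 0.18935856] {'intrinsics': array([[371.64829954,   0.        , 316.06642395],
       [  0.        , 371.64829954, 243.93680444],
       [  0.        ,   0.        ,   1.        ]]), 'R': array([[ 0.38663127,  0.92223371, -0.00111618],
       [ 0.88373864, -0.37014627,  0.28635251],
       [ 0.26367079, -0.11169925, -0.95812368]]), 't': array([-0.30097462, -0.44777802,  0.26803958])}
```

View pics/w1.png

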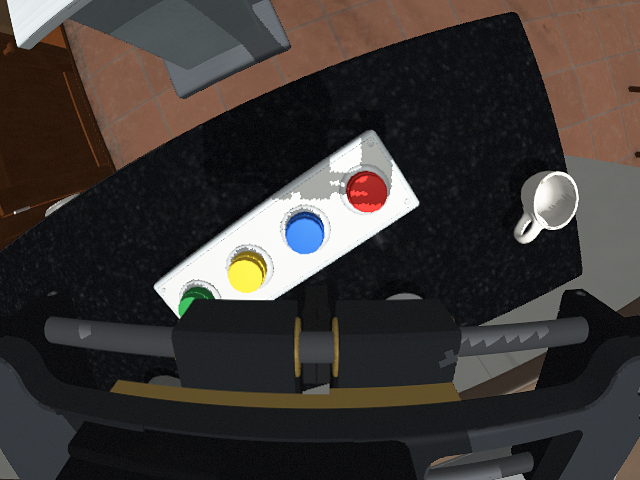

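The wrist view shows red at (367,191), blue at (305,233), yellow at (246,272) and green at (197,300), which is partly hidden by the gripper.

```bash
cat >> h.py <<'E'
def fray(c,p,z):
    K,R,t=c['intrinsics'],c['R'],c['t'];o=-R.T@t
    v=np.array([p[0]-K[0,2],p[1]-K[1,2]]);r=np.hypot(*v);th=r/K[0,0]
    d=R.T@np.r_[v/r*np.sin(th),np.cos(th)];return o+d*(z-o[2])/d[2]
def solve2(rays):
    A=0;b=0
    for o,d in rays:
        d=d/np.linalg.norm(d);M=np.eye(3)-np.outer(d,d);A=A+M;b=b+M@o
    return np.linalg.solve(A,b)
E
python3 - <<'E'
from h import *
W=np.load('w1.npz')
N={'scene':dict(red=(266,208),blue=(286,222),yellow=(305,236),green=(326,250)),
'side':dict(red=(352,300),blue=(341,280),yellow=(331,262),green=(322,245))}
for k,n in dict(red=(367,191),blue=(305,233),yellow=(246,272),green=(197,300)).items():
    p,st=blob(W['im'],k,n);rs=[]
    print(k,p.round(1),st,'z.058',fray(W,p,.058).round(4),'z.05',fray(W,p,.05).round(4),'depth',W['d'][int(p[1]),int(p[0])])
    for z0,z1,f,c,q in [(0,.1,fray,W,p)]+[(0,.1,ray,ctrl.camera_info(m),blob(np.load(m+'0.npz')['im'],k,N[m][k])[0]) for m in N]:
        a,b=f(c,q,z0),f(c,q,z1);rs.append((a,b-a))
    print('   tri',solve2(rs).round(4),'scene+side',solve2(rs[1:]).round(4))
E
```

```text
red [366.3 191.3] [ 346  171   41   41 1301] z.058 [0.5035 0.1639 0.058 ] z.05 [0.505  0.1644 0.05  ] depth 0.32633305
   tri [0.5048 0.167  0.0462] scene+side [0.5046 0.1693 0.0462]
blue [304.5 232.5] [ 286  212   38   42 1283] z.058 [0.5173 0.0982 0.058 ] z.05 [0.5191 0.0971 0.05  ] depth 0.33841157
   tri [0.5193 0.0977 0.0449] scene+side [0.519  0.0988 0.0447]
yellow [247.  271.5] [ 228  251   39   42 1228] z.058 [0.5312 0.0324 0.058 ] z.05 [0.5334 0.0298 0.05  ] depth 0.34754664
   tri [0.5344 0.0305 0.0419] scene+side [0.5345 0.0335 0.0409]
green [192.7 297.9] [179 287  36  29 426] z.058 [ 0.5356 -0.0327  0.058 ] z.05 [ 0.5379 -0.037   0.05  ] depth 0.35996482
   tri [ 0.5449 -0.0402  0.0469] scene+side [ 0.5478 -0.04    0.048 ]
```

```bash
cat > tops.py <<'E'
from h import *
def tops(W):
    K,R,t=W['intrinsics'],W['R'],W['t'];im,d=W['im'],W['d']
    v,u=np.mgrid[:480,:640];x=u-K[0,2];y=v-K[1,2];r=np.hypot(x,y)+1e-9;th=r/K[0,0]
    s=np.tan(th)/r*d;C=np.dstack([x*s,y*s,d]);X=(C-t)@R
    hsv=cv2.cvtColor(im,cv2.COLOR_BGR2HSV);box=(X[...,0]>.4)&(X[...,0]<.65)&(X[...,1]>-.15)&(X[...,1]<.25)
    for k in H:
        m=0
        for a,b in H[k]:m=m|cv2.inRange(hsv,(a,130,40),(b,255,255))
        P=X[(m>0)&box&(d>0)&(X[...,2]>.03)&(X[...,2]<.08)]
        if len(P)<50:continue
        zt=np.percentile(P[:,2],80);T=P[abs(P[:,2]-zt)<.003]
        c,rad=cv2.minEnclosingCircle(T[:,:2].astype(np.float32)*1000)
        print(k,len(T),'ztop',zt.round(4),'mean',T[:,:2].mean(0).round(4),'circ',np.round(c,1),round(rad,1))
E
python3 -c "
from tops import *
tops(np.load('w1.npz'))"
```

```text
red 1111 ztop 0.0586 mean [0.5055 0.1646] circ [505.7 164.8] 17.3
blue 1036 ztop 0.0586 mean [0.5198 0.0967] circ [520.   96.6] 17.3
yellow 903 ztop 0.0586 mean [0.5341 0.0289] circ [534.4  28.6] 17.2
green 172 ztop 0.0583 mean [ 0.5387 -0.0443] circ [542.  -42.5] 15.5
```

```bash
python3 -m handwheel '[[0,-0.0113,-0.0127,0,0,0,0],[0,0,0,0.03,0,0,0],[0,0,0,0.03,0,0,0],[0,0,0,0.03,0,0,0],[0,0,0,0.02,0,0,0],[0,0,0,0.010,0,0,0],[0,0,0,0,0,0,0],[0,0,0,0,0,0,0]]'
```

```text
time: 2.9
position: [0.5214, 0.0962, 0.0707]
tool_rot: [0.617, 3.079, 0.001]
ft_force: [0.2, 0.4, 0.8]
grip_width: 0.008
grip_force: 0.0
```

```bash
python3 -m handwheel '[[0,0,0,0.005,0,0,0],[0,0,0,0.004,0,0,0],[0,0,0,0.003,0,0,0],[0,0,0,0.003,0,0,0],[0,0,0,0.003,0,0,0],[0,0,0,0.003,0,0,0],[0,0,0,0,0,0,0],[0,0,0,0,0,0,0]]'; python3 -m handwheel '[[0,0,0,0.003,0,0,0],[0,0,0,0.002,0,0,0],[0,0,0,0,0,0,0],[0,0,0,0,0,0,0]]'
```

```text
time: 3.9
position: [0.5207, 0.0961, 0.0488]
tool_rot: [0.618, 3.08, 0.0]
ft_force: [0.4, -0.6, 0.7]
grip_width: 0.004
grip_force: 0.0
time: 4.4
position: [0.5206, 0.0961, 0.0438]
tool_rot: [0.618, 3.08, 0.0]
ft_force: [-0.3, -0.0, -0.3]
grip_width: 0.007
grip_force: 0.0
```

```bash
python3 - <<'E'
from h import *
s=ctrl.get_state();print(s['position'],s['ft_force'],s['torque'],s['grip_width'])
im,_=ctrl.get_image('side');im2,_=ctrl.get_image('scene')
a=cv2.resize(im[210:340,270:400],(400,400),interpolation=cv2.INTER_CUBIC);b=cv2.resize(im2[150:280,230:360],(400,400),interpolation=cv2.INTER_CUBIC)
cv2.imwrite('pics/p1.png',np.hstack([a,b]))
E
```

```text
[0.52061998 0.09606688 0.04377998] [-0.30346645 -0.02615173 -0.31124571] [-0.01603068 -0.01813328 -0.01754522] 0.007125635596327297
```

View pics/p1.png

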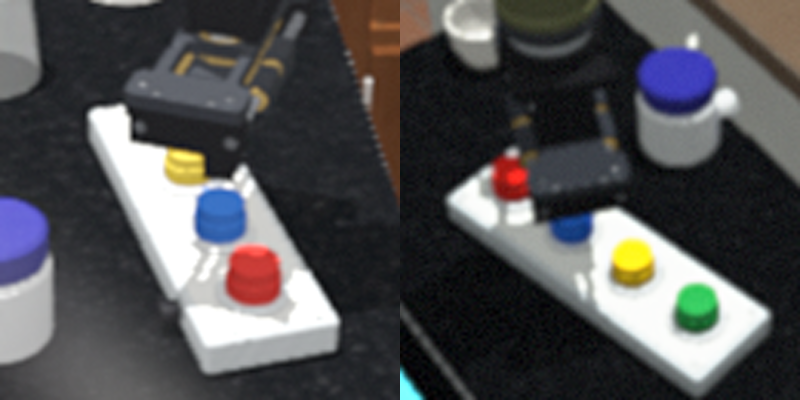

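The hand appears in both views, covering yellow and green in the side view. No fingertip is seen on blue, so I'll check the depth data for the hand's real lowest point.

```bash
python3 - <<'E'
from h import *
for n in('side','scene'):
    im,d=ctrl.get_image(n);c=ctrl.camera_info(n);K,R,t=c['intrinsics'],c['R'],c['t']
    v,u=np.mgrid[:480,:640];C=np.dstack([(u-K[0,2])/K[0,0]*d,(v-K[1,2])/K[1,1]*d,d]);X=(C-t)@R
    X0=np.load(n+'0.npz')['d']
    m=(d>0)&(d<X0-.02)&(abs(X[...,0]-.52)<.15)&(abs(X[...,1]-.1)<.15)
    P=X[m];print(n,len(P),P.min(0),P.max(0))
    for z in np.arange(0.03,.3,.015):
        Q=P[(P[:,2]>=z)&(P[:,2]<z+.015)]
        if len(Q):print(' z%.3f'%z,len(Q),Q[:,:2].min(0).round(3),Q[:,:2].max(0).round(3))
im,d=ctrl.get_image('wrist');c=ctrl.camera_info('wrist');cv2.imwrite('pics/w2.png',im);np.savez('w2.npz',im=im,d=d,**c)
from tops import tops
tops(np.load('w2.npz'))
E
```

```text
side 13383 [0.37000474 0.01854031 0.07709523] [0.58941792 0.19833449 0.58489489]
 z0.075 60 [0.506 0.093] [0.532 0.113]
 z0.090 19 [0.513 0.098] [0.532 0.112]
 z0.135 65 [0.456 0.029] [0.585 0.191]
 z0.150 418 [0.453 0.028] [0.585 0.193]
 z0.165 537 [0.451 0.029] [0.589 0.198]
 z0.180 963 [0.452 0.019] [0.588 0.198]
 z0.195 222 [0.478 0.055] [0.548 0.124]
 z0.210 197 [0.489 0.082] [0.545 0.124]
 z0.225 159 [0.47  0.075] [0.558 0.126]
 z0.240 247 [0.469 0.059] [0.558 0.136]
 z0.255 292 [0.483 0.077] [0.557 0.137]
 z0.270 278 [0.482 0.091] [0.557 0.138]
 z0.285 303 [0.482 0.091] [0.557 0.138]
 z0.300 290 [0.486 0.098] [0.556 0.137]
scene 8336 [ 0.37002257 -0.00383784 -0.55084598] [0.56682049 0.19487693 0.58413093]
 z0.135 25 [0.451 0.004] [0.518 0.186]
 z0.150 176 [0.451 0.003] [0.554 0.188]
 z0.165 251 [ 0.447 -0.004] [0.558 0.192]
 z0.180 582 [ 0.446 -0.004] [0.525 0.195]
 z0.195 118 [0.477 0.042] [0.524 0.096]
 z0.210 105 [0.477 0.043] [0.528 0.093]
 z0.225 125 [0.467 0.039] [0.546 0.107]
 z0.240 370 [0.465 0.038] [0.553 0.116]
 z0.255 191 [0.48 0.06] [0.553 0.119]
 z0.270 156 [0.479 0.058] [0.547 0.114]
 z0.285 188 [0.479 0.058] [0.552 0.111]
 z0.300 181 [0.48  0.059] [0.547 0.114]
red 3142 ztop 0.0585 mean [0.5051 0.1642] circ [506.1 164.4] 17.5
blue 1731 ztop 0.0584 mean [0.5144 0.0999] circ [519.7  96.8] 17.0
green 433 ztop 0.0577 mean [ 0.5386 -0.0337] circ [542.8 -36.2] 14.9
```

View pics/w2.png

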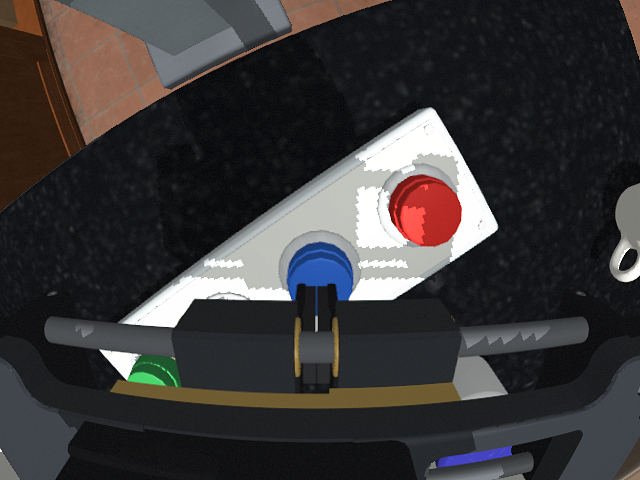

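Blue is still up, with its top at about 0.058, and there is no force. The fingertips are really about 20 mm higher than the reported TCP. I'll keep lowering slowly and go by the force.

```bash
python3 -m handwheel '[[0,0,0,0.003,0,0,0],[0,0,0,0.003,0,0,0],[0,0,0,0,0,0,0]]'|sed -n '1,2p;4p'; python3 -m handwheel '[[0,0,0,0.003,0,0,0],[0,0,0,0,0,0,0]]'|sed -n '1,2p;4p'; python3 -m handwheel '[[0,0,0,0.003,0,0,0],[0,0,0,0,0,0,0]]'|sed -n '1,2p;4p'
```

```text
time: 5.03
position: [0.5202, 0.096, 0.0373]
ft_force: [0.7, -0.6, 0.2]
time: 5.28
position: [0.5204, 0.096, 0.0345]
ft_force: [-0.5, -0.3, 0.9]
time: 5.52
position: [0.5204, 0.096, 0.0315]
ft_force: [-0.7, 0.2, -0.1]
```

```bash
python3 - <<'E'
from h import *
W=dict(ctrl.camera_info('wrist'));im,d=ctrl.get_image('wrist')
K,R,t=W['intrinsics'],W['R'],W['t']
v,u=np.mgrid[:480,:640];x=u-K[0,2];y=v-K[1,2];r=np.hypot(x,y)+1e-9
s=np.tan(r/K[0,0])/r*d;X=(np.dstack([x*s,y*s,d])-t)@R
for q in [(p,c) for c in(304,328) for p in range(276,312,4)]:print(q,X[q].round(3),im[q])
c=ctrl.get_image('side')[0][210:340,270:400];a=cv2.resize(im[200:400,220:420],(400,400));cv2.imwrite('pics/p2.png',np.hstack([cv2.resize(c,(400,400),interpolation=2),a]))
E
```

```text
(276, 304) [0.506 0.094 0.059] [188  93  43]
(280, 304) [0.509 0.093 0.058] [186  94  42]
(284, 304) [0.508 0.093 0.065] [35 23 17]
(288, 304) [0.508 0.094 0.07 ] [20 16 17]
(292, 304) [0.508 0.094 0.075] [23 21 18]
(296, 304) [0.508 0.094 0.079] [23 21 21]
(300, 304) [0.508 0.094 0.084] [24 24 24]
(304, 304) [0.509 0.093 0.084] [23 24 23]
(308, 304) [0.509 0.094 0.088] [29 28 27]
(276, 328) [0.511 0.104 0.058] [190  96  44]
(280, 328) [0.513 0.104 0.058] [187  95  44]
(284, 328) [0.511 0.104 0.067] [ 5 13 17]
(288, 328) [0.512 0.104 0.071] [20 20 16]
(292, 328) [0.512 0.104 0.074] [22 18 16]
(296, 328) [0.511 0.104 0.08 ] [22 20 18]
(300, 328) [0.512 0.103 0.083] [20 17 20]
(304, 328) [0.513 0.103 0.083] [27 24 22]
(308, 328) [0.513 0.103 0.088] [27 27 23]
```

View pics/p2.png

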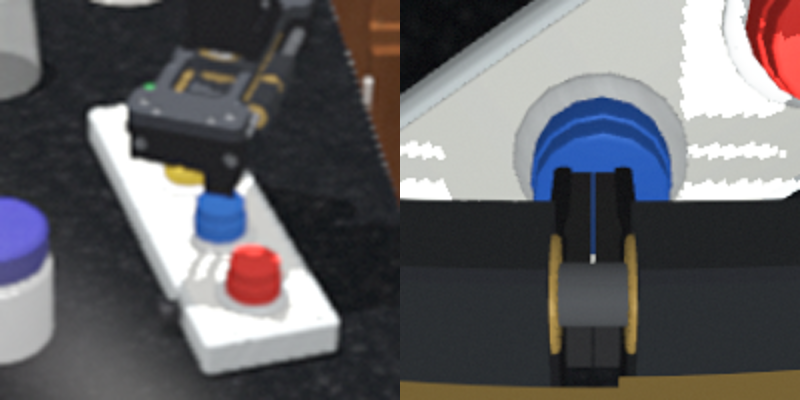

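The fingertips are centred just above the blue cap, at z of about 0.062 with reported z 0.0315, so contact should come near reported 0.027.

```bash
python3 -m handwheel '[[0,0,0,0.003,0,0,0],[0,0,0,0.003,0,0,0],[0,0,0,0,0,0,0]]'|sed -n '1,2p;4p'; python3 -m handwheel '[[0,0,0,0.003,0,0,0],[0,0,0,0,0,0,0]]'|sed -n '1,2p;4p'; python3 -m handwheel '[[0,0,0,0.003,0,0,0],[0,0,0,0,0,0,0]]'|sed -n '1,2p;4p'
```

```text
time: 6.0
position: [0.5204, 0.096, 0.0255]
ft_force: [-0.0, -0.0, 0.3]
time: 6.25
position: [0.5207, 0.096, 0.0228]
ft_force: [-0.7, 0.8, 2.1]
time: 6.5
position: [0.5208, 0.0961, 0.0197]
ft_force: [0.6, -0.4, 1.8]
```

```bash
python3 -m handwheel '[[0,0,0,0.003,0,0,0],[0,0,0,0.002,0,0,0],[0,0,0,0,0,0,0]]'|sed -n '1,2p;4p'; python3 -m handwheel '[[0,0,0,0.002,0,0,0],[0,0,0,0,0,0,0]]'|sed -n '1,2p;4p'; python3 -m handwheel '[[0,0,0,0.002,0,0,0],[0,0,0,0,0,0,0]]'|sed -n '1,2p;4p'
```

```text
time: 6.88
position: [0.5208, 0.0961, 0.0147]
ft_force: [1.3, 0.0, 1.5]
time: 7.12
position: [0.5208, 0.0961, 0.0127]
ft_force: [1.6, 0.2, 1.7]
time: 7.38
position: [0.5208, 0.0961, 0.0109]
ft_force: [-0.2, 0.0, 3.0]
```

```bash
python3 -m handwheel '[[0,0,0,0.0015,0,0,0],[0,0,0,0,0,0,0]]'|sed -n '1,2p;4p'; python3 -m handwheel '[[0,0,0,0.0015,0,0,0],[0,0,0,0,0,0,0]]'|sed -n '1,2p;4p'; python3 -m handwheel '[[0,0,0,0.0015,0,0,0],[0,0,0,0,0,0,0]]'|sed -n '1,2p;4p'
```

```text
time: 7.62
position: [0.5208, 0.0961, 0.0095]
ft_force: [0.3, 0.2, 4.9]
time: 7.88
position: [0.5209, 0.0961, 0.0082]
ft_force: [-1.0, 0.3, 6.5]
time: 8.12
position: [0.5208, 0.0961, 0.0069]
ft_force: [-2.5, -0.4, 9.1]
```

The force now rises steadily to 9 N, so blue is at its stop. I'll lift, move over yellow and check.

```bash
python3 -m handwheel '[[0,0,0,-0.015,0,0,0],[0,0,0,-0.025,0,0,0],[0,0,0,-0.02,0,0,0],[0,-0.0193,-0.0285,0,0,0,0],[0,-0.0193,-0.0285,0,0,0,0],[0,0,0,0,0,0,0],[0,0,0,0,0,0,0]]'
python3 - <<'E'
from tops import *
c=ctrl.camera_info('wrist');im,d=ctrl.get_image('wrist');np.savez('w3.npz',im=im,d=d,**c);tops(np.load('w3.npz'))
E
```

```text
time: 9.0
position: [0.5336, 0.0293, 0.066]
tool_rot: [-0.617, -3.079, -0.001]
ft_force: [-0.1, -0.4, -0.1]
grip_width: 0.003
grip_force: 0.0
red 2154 ztop 0.0584 mean [0.5057 0.1635] circ [506.1 164.6] 17.5
blue 2339 ztop 0.0466 mean [0.5198 0.0958] circ [520.5  96. ] 17.4
yellow 1866 ztop 0.0585 mean [0.5309 0.0299] circ [534.5  28.4] 17.2
green 80 ztop 0.0421 mean [ 0.5331 -0.0329] circ [534.8 -34.5] 9.4
```

Blue is down (top 0.0466, red unchanged). Next is yellow.

```bash
python3 -m handwheel '[[0,0,0,0.02,0,0,0],[0,0,0,0.014,0,0,0],[0,0,0,0.003,0,0,0],[0,0,0,0.003,0,0,0],[0,0,0,0.003,0,0,0],[0,0,0,0.003,0,0,0],[0,0,0,0.003,0,0,0],[0,0,0,0.003,0,0,0],[0,0,0,0,0,0,0]]'|sed -n '1,2p;4p'; python3 -m handwheel '[[0,0,0,0.003,0,0,0],[0,0,0,0,0,0,0]]'|sed -n '1,2p;4p';python3 -m handwheel '[[0,0,0,0.002,0,0,0],[0,0,0,0.002,0,0,0],[0,0,0,0,0,0,0]]'|sed -n '1,2p;4p'
```

```text
time: 10.18
position: [0.5346, 0.0288, 0.0142]
ft_force: [1.1, 0.9, 2.9]
time: 10.42
position: [0.5346, 0.0287, 0.0113]
ft_force: [0.3, 1.6, 2.8]
time: 10.8
position: [0.5346, 0.0287, 0.0078]
ft_force: [-1.4, 1.5, 8.2]
```

```bash
python3 -m handwheel '[[0,0,0,-0.015,0,0,0],[0,0,0,-0.025,0,0,0],[0,0,0,-0.02,0,0,0],[0,-0.0197,-0.0287,0,0,0,0],[0,-0.0197,-0.0288,0,0,0,0],[0,0,0,0,0,0,0],[0,0,0,0,0,0,0]]'
python3 - <<'E'
from tops import *
c=ctrl.camera_info('wrist');im,d=ctrl.get_image('wrist');np.savez('w4.npz',im=im,d=d,**c);tops(np.load('w4.npz'))
E
```

```text
time: 11.68
position: [0.5478, -0.0392, 0.0671]
tool_rot: [-0.618, -3.079, -0.0]
ft_force: [-0.5, 0.5, 0.2]
grip_width: 0.005
grip_force: 0.0
red 1525 ztop 0.0582 mean [0.506 0.163] circ [506.7 164.6] 17.9
blue 1973 ztop 0.0465 mean [0.5203 0.0951] circ [520.7  95.9] 17.6
yellow 2326 ztop 0.0465 mean [0.5343 0.0274] circ [534.9  27.8] 17.3
green 1863 ztop 0.0585 mean [ 0.5454 -0.0386] circ [549.  -40.1] 17.1
```

Yellow is down too. Green's centre is (0.549,-0.040), right under the fingertips.

```bash
python3 -m handwheel '[[0,0,0,0.02,0,0,0],[0,0,0,0.015,0,0,0],[0,0,0,0.003,0,0,0],[0,0,0,0.003,0,0,0],[0,0,0,0.003,0,0,0],[0,0,0,0.003,0,0,0],[0,0,0,0.003,0,0,0],[0,0,0,0.003,0,0,0],[0,0,0,0,0,0,0]]'|sed -n '1,2p;4p'; python3 -m handwheel '[[0,0,0,0.003,0,0,0],[0,0,0,0,0,0,0]]'|sed -n '1,2p;4p';python3 -m handwheel '[[0,0,0,0.002,0,0,0],[0,0,0,0.002,0,0,0],[0,0,0,0,0,0,0]]'|sed -n '1,2p;4p'
```

```text
time: 12.85
position: [0.5488, -0.0395, 0.0142]
ft_force: [1.4, 0.7, 2.7]
time: 13.1
position: [0.5488, -0.0396, 0.0113]
ft_force: [0.3, 0.5, 3.6]
time: 13.48
position: [0.5489, -0.0396, 0.0079]
ft_force: [-0.6, 1.0, 8.2]
```

```bash
python3 -m handwheel '[[0,0,0,-0.015,0,0,0],[0,0,0,-0.03,0,0,0],[0,0,0,-0.04,0,0,0],[0,0,0,-0.05,0,0,0],[0,0,0,-0.05,0,0,0],[0,0,0,0,0,0,0],[0,0,0,0,0,0,0]]'
python3 - <<'E'
from tops import *
c=ctrl.camera_info('wrist');im,d=ctrl.get_image('wrist');np.savez('w5.npz',im=im,d=d,**c);tops(np.load('w5.npz'))
cv2.imwrite('pics/end.png',ctrl.get_image('side')[0])
E
```

```text
time: 14.35
position: [0.5476, -0.0399, 0.1917]
tool_rot: [-0.618, -3.079, 0.001]
ft_force: [-0.3, -0.1, -0.3]
grip_width: 0.01
grip_force: 0.0
red 857 ztop 0.0584 mean [0.506  0.1635] circ [505.6 164.4] 17.7
blue 943 ztop 0.0466 mean [0.5202 0.0953] circ [520.2  95.6] 17.1
yellow 1020 ztop 0.0466 mean [0.5344 0.0275] circ [534.4  27.3] 17.4
green 983 ztop 0.0467 mean [ 0.5486 -0.0401] circ [549.  -40.2] 17.3
```

View pics/end.png

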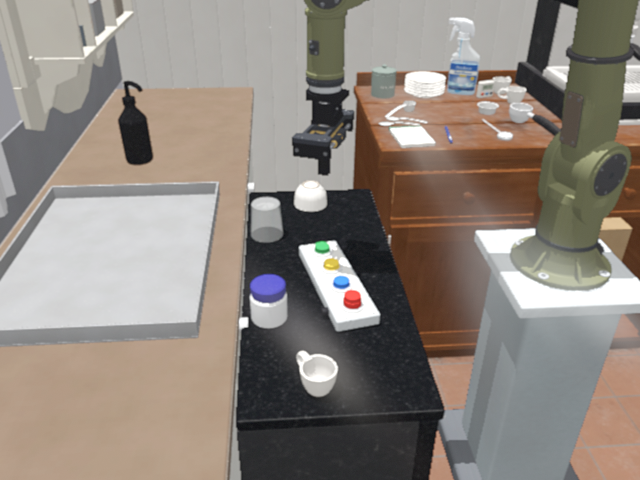

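The picture shows blue, yellow and green down (341,282; 331,264; 322,247), red up (352,299), the glass, jar and cups where they were, and the hand well clear above.

```bash
python3 -c "
from bench import ctrl
print(ctrl.close_job())"
```

```text
the job is handed in; nothing more can be done
None
```

I pressed the blue, yellow and green keys fully down in that order, left red up and everything else where it stood, lifted the hand clear, and handed the job in at about 14.5 s of the 46 s allowed.

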